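Read a fired test ring on the stepped shrinkage gauge and file it

TASK

Find out how far the fired clay ring on the plaster bat has shrunk: slide it down the leaning stepped gauge until its own bore stops it, press it home with a light push (about 10 N) to be sure that it is not just hung up on the way, let go so that it sits there square by itself, and count the grooves on the step just beneath it. Then take it off and set it flat in the tray bay that has the same number of brass studs. Fired clay chips, so lower the ring gently everywhere, never drop or ram it, and leave the two rings on the ware board and the other things on the bench where they are.

Things in the scene. Friction and masses are not known exactly. Their poses are not given: they have to be found in the camera images.
- ring_a: fired terracotta test ring on its flat end: outside 64 mm across, 34 mm high, 0.11 kg; origin at the centre of its underside, z along the bore. The rings are alike outside; one bore is 40 mm, one 44, one 48, unmarked: the gauge tells which. One of the three, a different one each time, stands on the plaster bat; two wait on the ware board
- ring_b: fired terracotta test ring on its flat end: outside 64 mm across, 34 mm high, 0.11 kg; origin at the centre of its underside, z along the bore. The rings are alike outside; one bore is 40 mm, one 44, one 48, unmarked: the gauge tells which. One of the three, a different one each time, stands on the plaster bat; two wait on the ware board
- ring_c: fired terracotta test ring on its flat end: outside 64 mm across, 34 mm high, 0.11 kg; origin at the centre of its underside, z along the bore. The rings are alike outside; one bore is 40 mm, one 44, one 48, unmarked: the gauge tells which. One of the three, a different one each time, stands on the plaster bat; two wait on the ware board
- bat: round white plaster disc, 110 mm across, 8 mm thick, fixed; origin at the centre of its underside; the ring to be sized stands near its middle
- ware_board: plywood board 200 x 95 mm, 8 mm thick, fixed, at the right; origin at the centre of its underside, its long side along its x; two rings wait on it and stay there
- gauge: fixed aluminium mandrel on a round grey foot 100 mm across, leaning 20 degrees (0.35 rad) from the vertical toward its own -x; origin at the centre of the foot's underside, z vertical. Down along its axis from the tip: cone, then steps of diameter 38, 42, 46 and 50 mm, joined by 45 degree cones. Dark grooves: 1 round the 42 mm step, 2 round the 46, 3 round the 50
- tip (a point): centre of the mandrel's blunt end (20 mm across); z points out along the mandrel's leaning axis, y is level. Below the tip along the axis: cone to 38 mm across at 10 mm, 38 mm to 22 mm, 42 mm from 24 to 36 mm, 46 mm from 38 to 50 mm, 50 mm from 52 mm on; the foot's collar (66 mm across) begins 75 mm below the tip
- seat_1 (a point): on the axis 23 mm below the tip, axes as the tip's: where the centre of the underside of a ring of bore 40 mm is when the ring is home, resting on the upper edge of the one-groove step
- seat_2 (a point): the same for bore 44 mm, 37 mm below the tip, on the two-groove step. A bore is 2 mm wider than the last step that it passes, so a ring that comes down off centre or askew can hang on a step above its own
- seat_3 (a point): the same for bore 48 mm, 51 mm below the tip, on the three-groove step
- tray: fixed wooden filing tray 252 x 96 mm with three square bays in a row along its x, rims 13 mm and dividers 11 mm high over the bench; origin at the centre of its underside
- bay_1 (a point): middle of the floor of the bay with one brass stud on its rim (the end of the tray nearer the robot); floor 5 mm over the bench; the bay is 76 mm along the tray's x and 84 mm along its y; axes as the tray's
- bay_2 (a point): the same for the middle bay, two brass studs
- bay_3 (a point): the same for the far bay, three brass studs
- beast_mug: hand-built white glazed mug shaped like a beast, 130 x 189 x 128 mm; bystander, origin at the centre of its underside
- green_bowl: green plastic bowl, 142 mm across, 73 mm high; bystander, origin at the centre of its underside
- bottle_p: wide needle-tip squeeze bottle, 50 mm across, 99 mm high; bystander, origin at the centre of its underside
- bottle_q: wide needle-tip squeeze bottle, 50 mm across, 110 mm high; bystander, origin at the centre of its underside
- bottle_r: middle-sized needle-tip squeeze bottle, 42 mm across, 103 mm high; bystander, origin at the centre of its underside
- bottle_s: middle-sized needle-tip squeeze bottle, 42 mm across, 105 mm high; bystander, origin at the centre of its underside
- tip_box: flat teal tin, 70 x 98 x 30 mm; bystander, origin at the centre of its underside
- pins: small plywood box with a sliding lid, 54 x 84 x 29 mm; bystander, origin at the centre of its underside

How it is judged:
By the outcome, as a careful person would: the job done as asked, in the order asked, and still so for the second after the job is handed in, with the robot touching nothing.
It also fails if it takes over 53 s, if anything falls off the work surface, if the arm or the gripper's body presses on something with over 40 N, if the wrist force passes 120 N, or if a joint passes its speed limit or range.

ROBOT

A 6-joint arm with a two-finger parallel gripper is mounted at the origin on a cart in front of the work surface, level with it; the furniture and walls round the work are solid. World frame = base frame: x ahead of the robot, y to its left, z up, the work surface at z = 0. Lengths are in m, angles in rad, forces in N, time in s.
With the tool pointing down it reaches from about 0.35 to 0.8 m from the base axis. Payload 7.3 kg.
Tool frame: the origin (TCP) lies between the finger pads; the fingertips stand env.finger_overhang ahead of it and the grasp point (between the pads) lies 11 mm behind it (env.finger_overhang is the distance from the TCP to the fingertips, in m); z points along the fingers, y is the line along which they close (so a half turn about z gives the same grasp; the last joint's range is limited). The gripper opens to 85 mm and grips with 20 to 120 N. Pads are 22 mm wide; open, the fingers measure 114 mm over their backs; the gripper's body (76 mm by 85 mm) begins 54 mm behind the grasp point. The pads swing forward as they close: fully open they stand 13 mm farther back than shut.
Start: joints at [-1.322, 0.342, 1.524, -0, 1.275, -0.146], TCP at [0.202, -0.485, 0.239] pointing down, gripper open.
Joint ranges: [-2.53, 2.53], [-0.77, 2.02], [0.04, 2.7], [-1, 4.14], [0.28, 2.66], [-3.11, 3.11]. Speed limits (rad/s): [2.57, 2.57, 3.14, 3.14, 3.14, 3.14].

INTERFACE

Orientations are given as a unit quaternion [w, x, y, z].
In Python, from bench import env, jaws, kinematics, imaging, ticket, sensors gives the robot as it stands. Calls block until the motion is done:
- env.move_pose(position, orientation): joint-space move of the TCP to a pose.
- env.move_l(position, rate=0.15, orientation=None): straight line of the TCP; orientation=None keeps the orientation; rate is the mean speed in m/s.
- env.set_joints(angles): joint-space move.
- jaws.grip(opening, force=None): finger opening in m; force is the grip in N (None keeps the last); returns when the fingers have stopped.
- env.sleep(seconds).
- kinematics.solve_ik(position, orientation): joint angles nearest the present ones, or None.
- imaging.grab_frame(name): name is "side" or "top" or "wrist"; returns a dict with "image" (420x560x3 uint8, red, green, blue), "depth" (420x560 float32, m along the optical axis (not along the pixel's ray), 0 where there is no reading), "K" (3x3 intrinsics, pixels), "R" (3x3) and "t" (3): a world point X has camera coordinates R X + t; the wrist camera has in their place "hand_eye" (4x4, takes a point from camera to tool coordinates, whose origin is the TCP and whose axes are the flange's). Camera axes: x right, y down, z forward; pixel columns grow to the right and rows downward; lengths in m; the calibration is good to about 2 mm. A picture is of the moment at which its call begins: read the wrist's pose just before it.
A pose or a line that the arm cannot do raises env.Unreachable and nothing moves.
- ticket.close_job(): hands the job in; it is judged then, once.
Trained networks look in a picture, given as the dict that the camera call returned (one of the last four; its "shot" number tells which), for a name from the list of things; names that differ only in an ending like _2 or _b are one class to them, and where a whole thing is asked for, a point or a joint stands for the part that bears it (a point fixed in the world has none). Each returns a list of dicts, best first, with "conf" (0 to 1); they miss things now and then, are a little off and sometimes report something else, mostly with a low value. They report only what shows in the picture. A call takes as long as a camera call.
- imaging.recognise(picture, name): "extent" ([left, top, right, bottom] in pixels, round what is visible of it).
- imaging.pinpoint(picture, name): "position" ([column, row] in pixels: a listed point, or the origin of a listed thing).
Readings, each from a call of its own:
- sensors.get_time_s(): time.
- sensors.get_joints(): joint angles.
- sensors.get_joint_vel(): joint speeds.
- sensors.get_joint_efforts(): joint torques, N m.
- sensors.get_tcp_pos(): TCP position.
- sensors.get_tool_rot(): TCP orientation.
- sensors.get_ft_force(): force on the tool from outside, world axes, zero at the start.
- sensors.get_wrist_torque(): the same for the moment, N m.
- sensors.get_opening(): finger opening in m.
- sensors.get_gripper_force(): force on a finger pad.
Only numpy, scipy, OpenCV 4.12 (cv2) and the standard library are available. Lean on these libraries where they do the work, as an engineer would, in place of code of your own. Each camera call takes 0.05 s, during which the arm holds its last target. There are 200 camera calls.

## Working session

There is one attempt and no reset: what is moved stays moved. The work goes in short steps, each a Python script; the robot and the scene stay as the last script left them, time stands still between calls to the robot, and variables do not carry over. Pictures are saved under pics/ and viewed, at most 10 in all, crops included, and the job is handed in when it is done.

```bash
ls; mkdir -p pics; cat > h.py <<'E'
import numpy as np, cv2
from bench import env, jaws, kinematics, imaging, ticket, sensors
from scipy.spatial.transform import Rotation as Ro
def save(p,n): cv2.imwrite('pics/'+n, cv2.cvtColor(p['image'],cv2.COLOR_RGB2BGR))
def ray(p,uv):
    d=np.linalg.inv(p['K'])@np.array([uv[0],uv[1],1.]); return -p['R'].T@p['t'], p['R'].T@d
def at_depth(p,uv):
    u,v=int(round(uv[0])),int(round(uv[1])); w=p['depth'][max(v-2,0):v+3,max(u-2,0):u+3]; w=w[w>0]
    o,d=ray(p,uv); return o+d*np.median(w) if len(w) else None
def tri(obs):
    A=np.zeros((3,3));b=np.zeros(3)
    for p,uv in obs:
        o,d=ray(p,uv); d=d/np.linalg.norm(d); M=np.eye(3)-np.outer(d,d); A+=M;b+=M@o
    x=np.linalg.solve(A,b); 
    r=[np.linalg.norm(np.cross(x-ray(p,uv)[0],ray(p,uv)[1]/np.linalg.norm(ray(p,uv)[1]))) for p,uv in obs]
    return x,max(r)
def wristshot():
    T=np.eye(4);T[:3,3]=sensors.get_tcp_pos();q=np.array(sensors.get_tool_rot());T[:3,:3]=Ro.from_quat(q[[1,2,3,0]]).as_matrix()
    p=imaging.grab_frame('wrist'); W=np.linalg.inv(T@np.array(p['hand_eye'])); p['R']=W[:3,:3];p['t']=W[:3,3]; return p
def cloud(p):
    h,w=p['depth'].shape; u,v=np.meshgrid(np.arange(w),np.arange(h)); d=p['depth']
    C=np.stack([u,v,np.ones_like(u)],-1)@np.linalg.inv(p['K']).T*d[...,None]
    return (C-p['t'])@p['R'], d>0
def quat(R): x=Ro.from_matrix(R).as_quat(); return [x[3],x[0],x[1],x[2]]
E
python3 - <<'E'
from h import *
np.set_printoptions(precision=4,suppress=True)
s=imaging.grab_frame('side');t=imaging.grab_frame('top')
save(s,'side0.png');save(t,'top0.png')
print(env.finger_overhang,sensors.get_tcp_pos(),sensors.get_tool_rot(),sensors.get_time_s())
for n in ['ring_a','bat','ware_board','gauge','tip','seat_1','seat_2','seat_3','tray','bay_1','bay_2','bay_3']:
    for nm,p in (('side',s),('top',t)):
        for r in imaging.pinpoint(p,n)[:3]:
            print(n,nm,round(r['conf'],2),np.array(r['position']),at_depth(p,r['position']))
for nm,p in (('side',s),('top',t)): print(nm,'cam',-p['R'].T@p['t'],p['R'][2])
E
```

```text
bench.py
pics
0.008 [ 0.2019 -0.4843  0.2387] [-0.0007  0.9806  0.1961 -0.    ] 0.1
ring_a side 0.77 [326.7 163.1] [ 0.4869 -0.3379  0.0078]
ring_a side 0.73 [359.8 174.6] [ 0.3917 -0.3355  0.008 ]
ring_a side 0.65 [299.6 229.2] [ 0.48   -0.1171  0.0063]
ring_a top 0.85 [393.9 255.1] [ 0.3905 -0.3302  0.0081]
ring_a top 0.74 [395.7 218.7] [ 0.4832 -0.3378  0.0084]
ring_a top 0.65 [306.3 219.1] [ 0.4817 -0.1101  0.0082]
bat side 0.73 [239.3 284. ] [0.549  0.0922 0.0435]
bat side 0.63 [296.1 228.8] [ 0.4882 -0.1137  0.0084]
bat top 0.63 [311.6 217.7] [ 0.4855 -0.1236  0.0076]
ware_board side 0.96 [342.  172.5] [ 0.4385 -0.3257  0.0054]
ware_board top 0.88 [393.1 240.4] [ 0.4277 -0.3295  0.0077]
ware_board top 0.54 [165.3 233.5] [0.4443 0.25   0.0048]
gauge side 0.84 [236.6 287.2] [0.5571 0.0932 0.0204]
gauge top 0.82 [239.2 190.6] [0.5439 0.0579 0.0663]
tip side 0.81 [239.9 271.8] [0.5471 0.0851 0.0968]
tip top 0.66 [228.8 186.9] [0.5467 0.0807 0.0972]
tip top 0.64 [374.7 158.1] [ 0.6414 -0.2882  0.0114]
seat_1 side 0.97 [237.5 274.5] [0.5499 0.0921 0.0941]
seat_1 side 0.94 [232.  272.
[... 1394 characters left out ...]
  0.0042]
bay_2 side 0.61 [218.2 353.2] [0.5323 0.2474 0.004 ]
bay_2 side 0.45 [238.1 286.8] [0.5546 0.0905 0.0192]
bay_2 top 0.9 [170.2 206.5] [0.5144 0.24   0.0044]
bay_2 top 0.87 [170.  235.8] [0.4384 0.2376 0.0054]
bay_2 top 0.7 [175.1 167.4] [0.6177 0.2307 0.0048]
bay_3 side 0.69 [248.3 364.1] [0.4605 0.244  0.0042]
bay_3 side 0.61 [218.2 353.2] [0.5323 0.2474 0.004 ]
bay_3 side 0.45 [238.1 286.8] [0.5546 0.0905 0.0192]
bay_3 top 0.9 [170.2 206.5] [0.5144 0.24   0.0044]
bay_3 top 0.87 [170.  235.8] [0.4384 0.2376 0.0054]
bay_3 top 0.7 [175.1 167.4] [0.6177 0.2307 0.0048]
side cam [0.278  0.5154 1.1566] [ 0.1964 -0.4676 -0.8619]
top cam [ 0.2931 -0.0376  1.3105] [ 0.1572  0.0092 -0.9875]
```

```bash
python3 -c "
import cv2,numpy as np
a=cv2.imread('pics/side0.png');b=cv2.imread('pics/top0.png')
cv2.imwrite('pics/side0v.png',cv2.resize(a,(784,588),interpolation=cv2.INTER_CUBIC));cv2.imwrite('pics/top0v.png',cv2.resize(b,(784,588),interpolation=cv2.INTER_CUBIC))"
```

```text
(no output)
```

View pics/side0v.png

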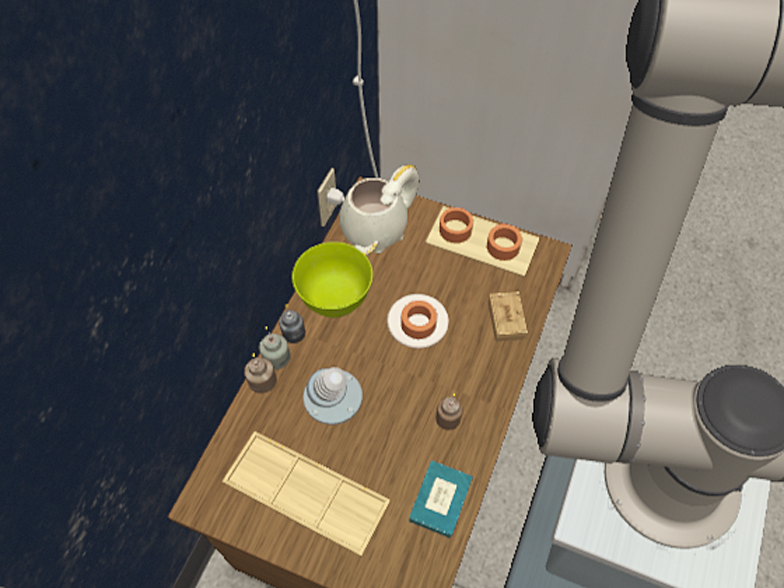

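View pics/top0v.png

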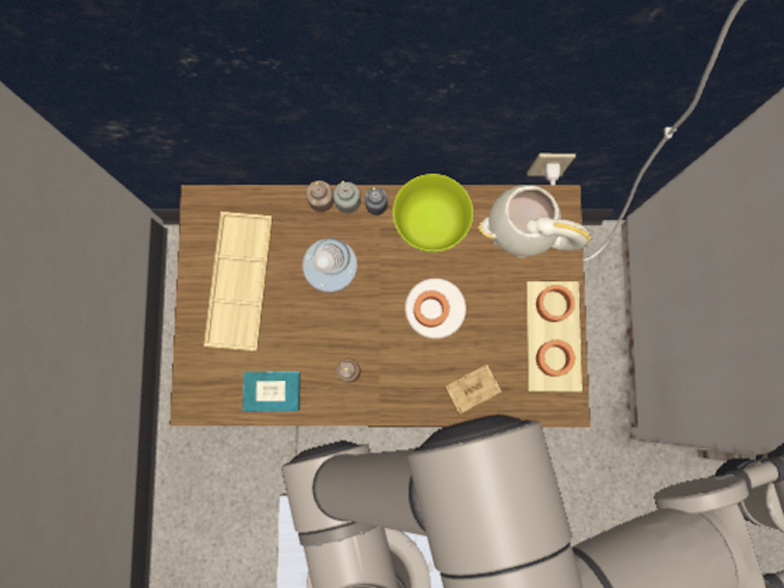

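The side picture (viewed at 1.4×) shows the target ring on the white bat at (420,320). The gauge on its blue-grey foot is at (332,392), the tray at (305,490) and the two waiting rings at (457,224) and (505,241). The top picture agrees: ring (431,309), gauge (330,262), tray (238,282). Next I'll take wrist views.

```bash
python3 - <<'E'
from h import *
np.set_printoptions(precision=4,suppress=True)
import pickle
out=[]
def report(p,names):
    for n in names:
        for r in imaging.pinpoint(p,n)[:3]: print(n,round(r['conf'],2),np.array(r['position']),at_depth(p,r['position']))
Q=[0,1,0,0]
for i,pos in enumerate([(0.43,-0.11,0.27),(0.45,0.02,0.29),(0.47,0.10,0.30)]):
    print(kinematics.solve_ik(pos,Q))
    env.move_pose(pos,Q); p=wristshot(); save(p,f'w{i}.png')
    print(i,'t',sensors.get_time_s(),'cam',-p['R'].T@p['t'],p['R'][2],p['K'][0])
    report(p,['ring_a','bat','tip','gauge'] if i<2 else ['tip','gauge','seat_1','bay_1','tray'])
    out.append({k:p[k] for k in('image','depth','K','R','t')})
pickle.dump(out,open('w.pkl','wb'))
im=np.hstack([cv2.resize(cv2.imread(f'pics/w{i}.png'),(400,300)) for i in range(2)]); cv2.imwrite('pics/wv.png',np.vstack([im,np.hstack([cv2.resize(cv2.imread('pics/w2.png'),(400,300)),np.zeros((300,400,3),np.uint8)])]))
E
```

```text
[-0.4234  0.1667  1.6756 -0.      1.2993  1.1474]
0 t 2.9667 cam [ 0.4994 -0.1105  0.4053] [-0.2753 -0.0005 -0.9614] [309.4018   0.     275.5003]
ring_a 0.83 [455.3 131.2] [ 0.4851 -0.3343  0.0089]
ring_a 0.66 [278.6 137.9] [ 0.4766 -0.1144  0.0085]
ring_a 0.63 [439.5 203.4] [ 0.3922 -0.328   0.0097]
bat 0.86 [284.  133.1] [ 0.4825 -0.1211  0.0088]
tip 0.95 [66.4 60.7] [0.5498 0.0787 0.0997]
gauge 0.93 [120.9  64.3] [0.5546 0.0525 0.0503]
[-0.126   0.1649  1.6218 -0.      1.3549  1.4448]
1 t 3.8083 cam [0.5194 0.0205 0.4254] [-0.2752 -0.0013 -0.9614] [309.4018   0.     275.5003]
ring_a 0.97 [375.2 152.8] [ 0.4765 -0.1127  0.0085]
ring_a 0.94 [545.6 143.1] [ 0.4901 -0.3359  0.0098]
ring_a 0.73 [525.6 214.5] [ 0.4017 -0.3036  0.043 ]
bat 0.79 [379.  150.3] [ 0.4799 -0.1173  0.0092]
tip 0.74 [217.   86.2] [0.5502 0.0781 0.1001]
tip 0.55 [224.5  77.2] [0.5584 0.0703 0.1001]
gauge 0.66 [231.6  81.1] [0.5555 0.0642 0.0953]
gauge 0.41 [100.6  36.6] [0.6152 0.2339 0.0055]
[ 0.05    0.2164  1.5292 -0.      1.396   1.6208]
2 t 4.4833 cam [0.5395 0.1005 0.4352] [-0.2756 -0.0011 -0.9613] [309.4018   0.     275.5003]
tip 0.6 [294.2 106.5] [0.5518 0.0812 0.1006]
gauge 0.98 [292.7  99.5] [0.5586 0.0829 0.1012]
seat_1 0.94 [299.5 100.6] [0.5575 0.0759 0.1014]
seat_1 0.88 [298.6  96.2] [0.5619 0.0769 0.1001]
seat_1 0.67 [288.7 102.7] [0.5555 0.0869 0.1002]
bay_1 0.95 [169.2 123.6] [0.533  0.2428 0.0055]
bay_1 0.51 [443.7  32.7] [ 0.6433 -0.1086  0.005 ]
tray 0.84 [173.7 121.4] [0.5358 0.2363 0.0063]
tray 0.21 [172.2 184.8] [0.4494 0.2462 0.0057]
```

View pics/wv.png

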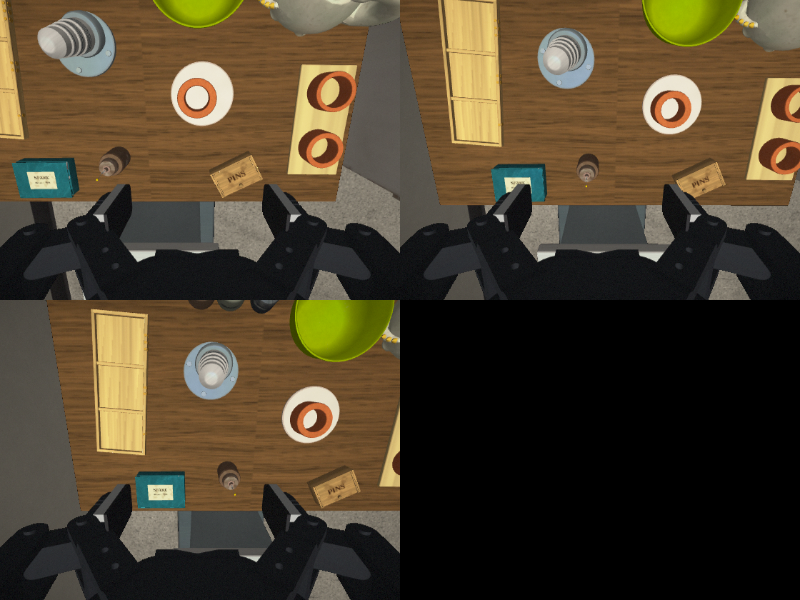

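The composite shows the three wrist views. The ring sits on the bat, and the mandrel leans left and toward the robot, between tray and bat, with nothing close around it. Now I'll fit the ring, the mandrel and the tray to the depth clouds.

```bash
cat > fit.py <<'E'
from h import *
from scipy.optimize import least_squares
PR=np.array([[0,0],[10,0],[19,-10],[19,-22],[21,-24],[21,-36],[23,-38],[23,-50],[25,-52],[25,-75],[33,-75]])/1000.
def pd(r,s):
    q=np.stack([r,s],-1); D=[]
    for a,b in zip(PR[:-1],PR[1:]):
        t=np.clip(((q-a)@(b-a))/((b-a)@(b-a)),0,1); D.append(np.linalg.norm(q-a-t[:,None]*(b-a),axis=1))
    return np.min(D,0)
def axis(psi,th=np.radians(20)): return np.array([-np.sin(th)*np.cos(psi),-np.sin(th)*np.sin(psi),np.cos(th)])
def fitg(P,x0):
    def f(x):
        a=axis(x[3]); d=P-x[:3]; s=d@a; r=np.linalg.norm(d-np.outer(s,a),axis=1); return pd(r,s)
    return least_squares(f,x0,loss='soft_l1',f_scale=0.001)
def circ(P):
    A=np.c_[2*P,np.ones(len(P))]; x=np.linalg.lstsq(A,(P**2).sum(1),rcond=None)[0]; return x[:2],np.sqrt(x[2]+x[:2]@x[:2])
def ringfit(p,c0,zmin,zmax,rad=.045):
    X,ok=cloud(p); im=p['image'].astype(int)
    m=ok&(np.hypot(X[...,0]-c0[0],X[...,1]-c0[1])<rad)&(X[...,2]>zmin)&(X[...,2]<zmax)&(im[...,0]>im[...,2]+50)
    P=X[m]; z=np.median(P[:,2]); 
    top=(m&(abs(X[...,2]-z)<.004)).astype(np.uint8)
    cs,_=cv2.findContours(top,cv2.RETR_CCOMP,cv2.CHAIN_APPROX_NONE); cs=sorted(cs,key=len)[::-1]
    o,d0=ray(p,(0,0)); out=[z]
    for c in cs[:2]:
        uv=c[:,0].astype(float); D=np.c_[uv,np.ones(len(uv))]@np.linalg.inv(p['K']).T@p['R']
        W=o+D*((z-o[2])/D[:,2])[:,None]; out+=list(circ(W[:,:2]))
    return out
E
python3 - <<'E'
from fit import *
import pickle
np.set_printoptions(precision=4,suppress=True)
S=pickle.load(open('w.pkl','rb')); S+= [imaging.grab_frame('side'),imaging.grab_frame('top')]
for i,p in enumerate(S):
    try: print(i,'ring',ringfit(p,(0.478,-0.113),.036,.05))
    except Exception as e: print(e)
    X,ok=cloud(p)
    m=ok&(np.hypot(X[...,0]-.553,X[...,1]-.073)<.05)&(X[...,2]>.04)&(X[...,2]<.115)
    P=X[m]
    best=min((fitg(P,[.55,.08,.1,s]) for s in (-2,-1,0,1)),key=lambda r:r.cost)
    x=best.x; print(i,'gauge',len(P),x,np.median(best.fun), 'axis at z=0',x[:3]-axis(x[3])*x[2]/np.cos(np.radians(20)))
    F=X[ok&(np.hypot(X[...,0]-.555,X[...,1]-.06)<.07)&(X[...,2]>.006)&(X[...,2]<.03)]
    print('   foot z',np.percentile(F[:,2],[10,50,90]),'bbox centre',(F.min(0)+F.max(0))[:2]/2,F.max(0)-F.min(0))
    m=ok&(np.hypot(X[...,0]-.478,X[...,1]+.113)<.07)&(X[...,2]>.004)&(X[...,2]<.012); print('   bat z',np.median(X[m][:,2]))
    # tray: wooden bright
    im=p['image'].astype(int); m=(ok&(abs(X[...,0]-.53)<.2)&(abs(X[...,1]-.24)<.1)&(im[...,0]>170)&(im[...,2]<190)&(im[...,0]>im[...,2]+30)).astype(np.uint8)
    n,l,st,_=cv2.connectedComponentsWithStats(m); k=1+np.argmax(st[1:,4]); T=X[l==k]
    r=cv2.minAreaRect(T[:,:2].astype(np.float32)*1000); print('   tray',r, np.percentile(T[:,2],[5,50,95]))
E
```

```text
0 ring [np.float64(0.042419642301203986), array([ 0.4789, -0.1102]), np.float64(0.03116157947755128), array([ 0.4791, -0.1103]), np.float64(0.02032115741312912)]
0 gauge 3408 [ 0.5482  0.08    0.0992 -0.3158] 0.0003381743457477163 axis at z=0 [0.5825 0.0688 0.    ]
   foot z [0.0094 0.011  0.024 ] bbox centre [0.5626 0.0725] [0.099  0.0951 0.0239]
   bat z 0.00871925414417375
   tray ((516.1448364257812, 211.72702026367188), (48.40370178222656, 224.91404724121094), 80.98554992675781) [0.0047 0.0063 0.0145]
1 ring [np.float64(0.04243226898613982), array([ 0.4796, -0.1094]), np.float64(0.0312870525989608), array([ 0.4795, -0.1092]), np.float64(0.020209609436523498)]
1 gauge 2174 [ 0.5485  0.08    0.0992 -0.3168] 0.00026528020338538385 axis at z=0 [0.5828 0.0688 0.    ]
   foot z [0.0094 0.0109 0.0211] bbox centre [0.5632 0.0754] [0.0981 0.0983 0.0234]
   bat z 0.008708648126107362
   tray ((529.6765747070312, 244.54476928710938), (100.79436492919922, 252.5552520751953), 85.43616485595703) [0.0045 0.0061 0.0141]
2 ring [np.float64(0.042319152637883065), array([ 0.4797, -0.1088]), np.flo
[... 759 characters left out ...]
0775] [0.1    0.1002 0.0239]
   bat z 0.0071852288553049285
   tray ((537.0635986328125, 240.73846435546875), (101.79782104492188, 259.013671875), 85.16726684570312) [0.0008 0.0052 0.0134]
4 ring [np.float64(0.04184312019495036), array([ 0.4764, -0.1125]), np.float64(0.030198717153800292), array([ 0.476 , -0.1124]), np.float64(0.021367071583072873)]
4 gauge 211 [ 0.5465  0.0777  0.0992 -0.3319] 0.0006440439042638656 axis at z=0 [0.5806 0.0659 0.    ]
   foot z [0.0071 0.0109 0.0252] bbox centre [0.5581 0.0458] [0.1266 0.0892 0.0239]
   bat z 0.008066314614016268
   tray ((466.9761657714844, 224.18035888671875), (127.66032409667969, 128.1850128173828), 85.2313003540039) [0.0004 0.0055 0.0139]
```

```bash
cat >> fit.py <<'E'
PSI=-0.3175
X0=np.array([np.cos(PSI),np.sin(PSI),0]); Y0=np.array([np.sin(PSI),-np.cos(PSI),0])
QD=quat(np.c_[X0,Y0,[0,0,-1]])
A=axis(PSI); QT=quat(np.c_[np.cross(Y0,-A),Y0,-A])
def view(c,d=.08,z=.29):
    env.move_pose(list(np.array([c[0],c[1],0])-d*X0+[0,0,z]),QD); return wristshot()
def gaugefit(p):
    X,ok=cloud(p); m=ok&(np.hypot(X[...,0]-.553,X[...,1]-.073)<.05)&(X[...,2]>.04)&(X[...,2]<.115)
    return fitg(X[m],[.548,.08,.1,PSI])
E
python3 - <<'E'
from fit import *
np.set_printoptions(precision=4,suppress=True)
g=gaugefit(view((.556,.077))); print('gauge',g.x,np.median(g.fun))
c=np.array([.4795,-.1095])
p=view(c); r=ringfit(p,c,.036,.05); print(r); c=r[1]
print('ik tilt',kinematics.solve_ik(list(g.x[:3]+.03*A),QT), kinematics.solve_ik(list(g.x[:3]-.04*A),QT))
env.move_pose([*c,.10],QD); env.move_l([*c,.017],rate=.08)
f0=np.array(sensors.get_ft_force())
jaws.grip(.055,25); print('opening',sensors.get_opening(),sensors.get_gripper_force(),np.array(sensors.get_tcp_pos()),np.array(sensors.get_ft_force())-f0)
jaws.grip(.085); env.move_l([*c,.10],rate=.15)
p=view(c); r=ringfit(p,c,.036,.05); print(r); d=r[1]-c; print('shift along toolx,tooly',d@X0[:2],d@Y0[:2],'t',sensors.get_time_s())
E
```

```text
gauge [ 0.5486  0.08    0.0993 -0.3168] 0.0002530660102416487
[np.float64(0.04247209028354735), array([ 0.4788, -0.1103]), np.float64(0.031104632168670363), array([ 0.4788, -0.1103]), np.float64(0.020297411515883698)]
ik tilt [ 0.0887  0.3773  1.8891 -0.2543  0.5672  2.1707] [ 0.0685  0.5175  1.895  -0.3191  0.4229  2.2283]
opening 0.06519135381915381 26.92056817933917 [ 0.4791 -0.1104  0.0178] [-1.3496  0.3335  4.91  ]
[np.float64(0.042455716308281446), array([ 0.4788, -0.1102]), np.float64(0.031136556506105622), array([ 0.4787, -0.1102]), np.float64(0.020365211164693326)]
shift along toolx,tooly -7.414475474400186e-05 -7.185171468212008e-05 t 10.4333
```

```bash
cat > desc.py <<'E'
from fit import *
np.set_printoptions(precision=4,suppress=True)
T=np.array([.5486,.0800,.0988]); XT=np.cross(Y0,-A)
H=.0095
def st():
    p=np.array(sensors.get_tcp_pos())-T; s=p@A-H; l=p-(p@A)*A; return s,l@XT,l@Y0
def frc(f0,n=3):
    f=np.mean([np.array(sensors.get_ft_force()) for _ in range(n)],0)-f0; return f@A,f@XT,f@Y0
def tgt(s,ox,oy): return list(T+(s+H)*A+ox*XT+oy*Y0)
def down(s,send,ox,oy,f0,fmax=4,step=.001,log=True,gain=1e-4):
    while s>send:
        s-=step; env.move_l(tgt(s,ox,oy),rate=.025); env.sleep(.04); f=np.array(frc(f0))
        if log and (abs(f).max()>1): print('cmd %.4f'%s,'is',np.array(st())*1e3,'f',f,'off',ox,oy)
        if f[0]>fmax: break
        for k in (1,2):
            if abs(f[k])>1.0:
                d=np.clip(gain*f[k],-3e-4,3e-4)
                if k==1: ox+=d
                else: oy+=d
    return s,ox,oy
E
python3 - <<'E'
from desc import *
c=[.4788,-.1103]
env.move_pose([*c,.10],QD); env.move_l([*c,.017],rate=.08)
jaws.grip(.055,35); g=np.array(sensors.get_tcp_pos()); print('grip',sensors.get_opening(),g)
env.move_l([*c,.03],rate=.05); env.move_l([*c,.20],rate=.2); print('lifted',sensors.get_opening())
env.move_pose(tgt(.06,0,0),QT); env.move_l(tgt(.012,0,0),rate=.1); env.sleep(.3)
print('st',np.array(st())*1e3); f0=np.array(sensors.get_ft_force()); print('f0',f0)
np.save('f0.npy',f0)
r=down(.012,-.026,0,0,f0,step=.0015)
print(r,np.array(st())*1e3,frc(f0),sensors.get_wrist_torque(),sensors.get_opening(),sensors.get_time_s())
p=imaging.grab_frame('side'); save(p,'s1.png'); w=wristshot(); save(w,'w4.png')
E
```

```text
grip 0.06450565755770907 [ 0.4791 -0.1104  0.0179]
lifted 0.06444561556033691
st [12.5066  0.2713 -0.1741]
f0 [ 0.6427 -0.3276 -1.8372]
cmd 0.0090 is [ 8.9003 -0.0708  0.0254] f [ 1.2649 -0.8721 -0.3635] off 0 0
cmd 0.0060 is [ 5.9499 -0.0535  0.0182] f [ 1.4542 -0.8673 -0.4384] off 0 0
cmd 0.0045 is [ 4.4461 -0.0216  0.0196] f [ 1.1145 -0.0838 -0.4085] off 0 0
cmd 0.0000 is [-0.0516 -0.0339  0.011 ] f [ 1.2522 -0.1331  0.0648] off 0 0
cmd -0.0045 is [-4.5512 -0.0376  0.0082] f [ 1.1176 -0.1685 -0.3717] off 0 0
cmd -0.0060 is [-6.0453 -0.0314  0.0034] f [ 0.475  -0.4451 -1.2337] off 0 0
cmd -0.0075 is [-7.5585 -0.0222 -0.1229] f [ 1.0268 -0.0434 -0.6549] off 0 -0.0001233681745259184
cmd -0.0120 is [-12.0617  -0.0429  -0.0863] f [ 1.4222 -0.5994 -0.08  ] off 0 -0.0001233681745259184
cmd -0.0135 is [-13.5456  -0.0339  -0.1147] f [ 1.0926 -0.7615  0.0014] off 0 -0.0001233681745259184
cmd -0.0150 is [-15.0564  -0.0776  -0.071 ] f [ 1.118  -0.2282 -0.0518] off 0 -0.0001233681745259184
cmd -0.0180 is [-18.0778  -0.0724  -0.0844] f [ 0.2488 -1.3852 -0.0316] off 0 -0.0001233681745259184
cmd -0.0240 is [-23.6246   0.1422  -0.1593] f [ 7.3777 -1.7195  0.9012] off -0.00013851806732071385 -0.0001233681745259184
(-0.024000000000000004, np.float64(-0.00013851806732071385), np.float64(-0.0001233681745259184)) [-23.6246   0.1422  -0.1593] (np.float64(7.377708741859195), np.float64(-1.7195170670141366), np.float64(0.9012374320064385)) [-0.1144  0.3709 -0.0697] 0.06499870527799291 22.9833
```

```bash
python3 - <<'E'
from desc import *
f0=np.load('f0.npy'); s=-.0240; ox=oy=-.00013; F=[]
for i in range(6):
    f=frc(f0); F.append(f[0])
    if f[0]>9: break
    s-=.0003; env.move_l(tgt(s,ox,oy),rate=.02); env.sleep(.08)
print('push',np.array(F),np.array(frc(f0)),np.array(st())*1e3,s); env.sleep(.3); print(frc(f0))
# relieve, then let go
s=-.0234; env.move_l(tgt(s,ox,oy),rate=.02); print('relieved',frc(f0),np.array(st())*1e3)
jaws.grip(.085); print('open',sensors.get_opening(),frc(f0))
env.move_l(tgt(.06,ox,oy),rate=.15)
w=wristshot(); save(w,'w5.png')
w=view((.556,.077)); save(w,'w6.png'); p=imaging.grab_frame('side'); save(p,'s2.png')
X,ok=cloud(w); im=w['image'].astype(int)
m=ok&(np.hypot(X[...,0]-.553,X[...,1]-.073)<.06)&(X[...,2]>.05)&(im[...,0]>im[...,2]+50)
P=X[m]; Z=(P-T)@A
h,e=np.histogram(Z,bins=np.arange(-.06,.03,.002)); print([(round(a*1e3),int(b)) for a,b in zip(e,h) if b>5])
tp=P[Z>np.percentile(Z,90)-.006]; cc=tp.mean(0)
for _ in range(4):
    u,sv,vt=np.linalg.svd(tp-tp.mean(0)); n=vt[2]*np.sign(vt[2][2]); d=abs((P-tp.mean(0))@n); tp=P[d<.0015]
print('top plane n·A deg',np.degrees(np.arccos(min(1,n@A))),'top s',(tp.mean(0)-T)@A,len(tp),'t',sensors.get_time_s())
a=cv2.imread('pics/w6.png');a=cv2.resize(a[20:220,180:440],(780,600),interpolation=cv2.INTER_CUBIC); cv2.imwrite('pics/w6c.png',a)
b=cv2.imread('pics/w5.png');cv2.imwrite('pics/w5c.png',b)
b=cv2.imread('pics/s2.png');cv2.imwrite('pics/s2c.png',cv2.resize(b[230:320,180:300],(800,600),interpolation=cv2.INTER_CUBIC))
E
```

```text
push [ 7.3522 10.829 ] [10.829  -0.5718  0.154 ] [-23.7313   0.1327  -0.2135] -0.024300000000000002
(np.float64(11.607478981831617), np.float64(-1.2719918976993578), np.float64(1.5696894694243277))
relieved (np.float64(3.894446179959214), np.float64(1.2828812784533046), np.float64(1.4271072711975878)) [-23.4336  -0.0103  -0.1521]
open 0.08488317639527153 (np.float64(2.431644796365879), np.float64(0.7239783053342472), np.float64(-0.014581087040897375))
[(-20, 17), (-18, 30), (-16, 32), (-14, 57), (-12, 50), (-10, 73), (-8, 57), (-6, 68), (-4, 72), (-2, 60), (0, 68), (2, 71), (4, 71), (6, 96), (8, 432), (10, 1299), (12, 189)]
top plane n·A deg 1.440566535819721 top s 0.010852769934845801 1715 t 25.8917
```

View pics/w6c.png

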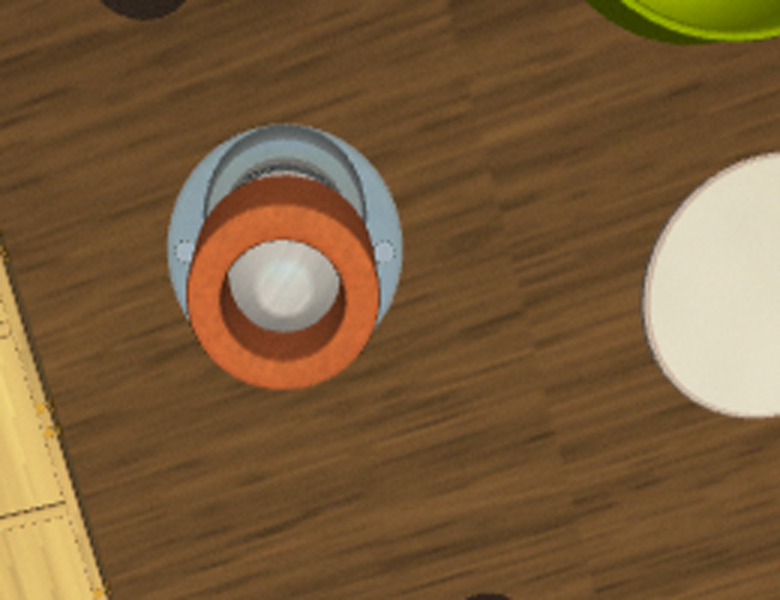

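View pics/s2c.png

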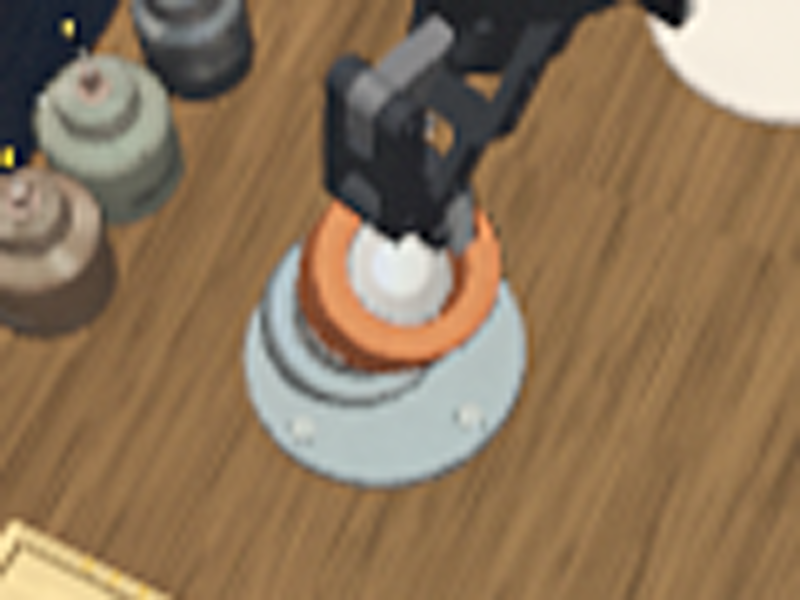

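The ring came to rest square. Its underside is 23.2 mm below the tip (seat_1), and both the image and the fit give a bore of about 40 mm, so this is the one-groove step. In the wrist crop the middle-bay stud pair shows at (45,420), with the single stud of the near bay at (97,593). Next I'll measure bay_1.

```bash
python3 - <<'E'
from desc import *
w=view((.452,.248),d=.06,z=.26); save(w,'w7.png')
X,ok=cloud(w); im=w['image'].astype(int)
bl=(im[...,0]>150)&(im[...,0]>im[...,2]+30)
m=(ok&(X[...,2]<.009)&(X[...,2]>.002)&bl&(abs(X[...,0]-.45)<.06)&(abs(X[...,1]-.25)<.06)).astype(np.uint8)
n,l,st_,_=cv2.connectedComponentsWithStats(m,connectivity=4); k=1+np.argmax(st_[1:,4]); P=X[l==k]
print('floor',cv2.minAreaRect(P[:,:2].astype(np.float32)*1000),np.median(P[:,2]),len(P))
m=(ok&(X[...,2]>.002)&(X[...,2]<.02)&bl&(abs(X[...,0]-.53)<.16)&(abs(X[...,1]-.245)<.09)).astype(np.uint8)
n,l,st_,_=cv2.connectedComponentsWithStats(m); k=1+np.argmax(st_[1:,4]); P=X[l==k]
print('tray',cv2.minAreaRect(P[:,:2].astype(np.float32)*1000),st_[k],sensors.get_time_s())
for nme in('bay_1','tray'):
    for r in imaging.pinpoint(w,nme)[:4]: print(nme,round(r['conf'],2),r['position'],at_depth(w,r['position']))
rg=P[P[:,2]>.0095]; print('high pts',len(rg),np.percentile(rg[:,2],[50,95]))
E
```

```text
floor ((451.9000549316406, 248.83065795898438), (84.17646789550781, 76.28414916992188), 85.42253875732422) 0.005837545754785542 4467
tray ((504.4654541015625, 244.49301147460938), (96.42298126220703, 193.4420166015625), 85.28825378417969) [  200     0   121   173 13628] 26.7167
bay_1 0.73 [256.2, 54.9] [0.5355 0.2437 0.006 ]
tray 0.71 [258.6, 56.7] [0.5329 0.2417 0.0057]
high pts 2823 [0.0133 0.0149]
```

View pics/w7.png

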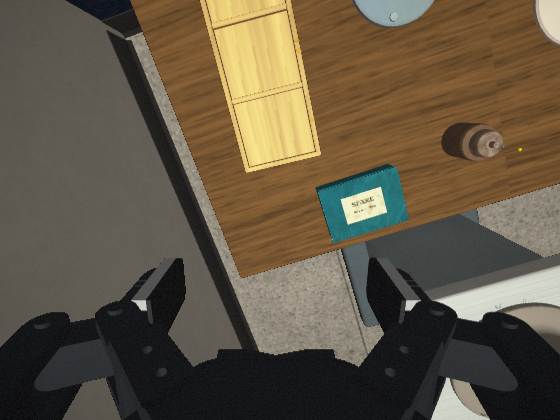

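The wrist picture shows the near bay (277,130), and its fitted floor is 84.2 × 76.3 mm centred at (0.452, 0.249). The teal tin at (363,203) is clear of it. Now I'll take the ring off and set it in bay_1.

```bash
python3 - <<'E'
from desc import *
ox=oy=-.00013; U=-.0232; G=.0155
P=lambda s:list(T+s*A+ox*XT+oy*Y0)
env.move_pose(P(.07),QT); env.move_l(P(.03),rate=.15); env.move_l(P(U+G),rate=.08)
jaws.grip(.055,35); print('grip',sensors.get_opening(),sensors.get_gripper_force(),(np.array(sensors.get_tcp_pos())-T)@A-U)
G=(np.array(sensors.get_tcp_pos())-T)@A-U
env.move_l(P(.01),rate=.04); env.move_l(P(.10),rate=.15); print('off',sensors.get_opening(),sensors.get_time_s())
b=np.array([.4519,.2488]); q=np.radians(-4.6); x=np.array([np.cos(q),np.sin(q),0]); y=np.array([np.sin(q),-np.cos(q),0]); QB=quat(np.c_[x,y,[0,0,-1]])
env.move_pose([*b,.16],QB); env.move_l([*b,.06],rate=.15); env.move_l([*b,.005+G+.004],rate=.05); env.sleep(.25)
f0=np.array(sensors.get_ft_force()); z=.005+G+.004
while z>.005+G-.003:
    z-=.0005; env.move_l([*b,z],rate=.02); env.sleep(.05); f=np.mean([np.array(sensors.get_ft_force()) for _ in range(3)],0)-f0
    if f[2]>2: break
print('contact z-G',z-G,f,sensors.get_time_s(),np.array(sensors.get_tcp_pos())-[*b,z])
np.save('place.npy',[*b,z])
E
```

```text
grip 0.06445163427763594 37.35249347984791 0.016197521967458543
off 0.0642016738802642 30.475
contact z-G 0.006499999999999999 [-0.0117 -0.217   2.4869] 34.6083 [0.0002 0.     0.0001]
```

```bash
python3 - <<'E'
from desc import *
x,y,z=np.load('place.npy'); f0=np.array(sensors.get_ft_force()); z0=z
while z>z0-.0016:
    z-=.0003; env.move_l([x,y,z],rate=.02); env.sleep(.05); f=np.mean([np.array(sensors.get_ft_force()) for _ in range(3)],0)-f0
    if f[2]>4: break
print('z',z-z0,f,sensors.get_wrist_torque())
w=wristshot(); save(w,'w8.png')
E
```

```text
z -0.0006000000000000033 [-0.1471 -1.4824  4.7668] [-0.1582 -0.0693 -0.015 ]
```

View pics/w8.png

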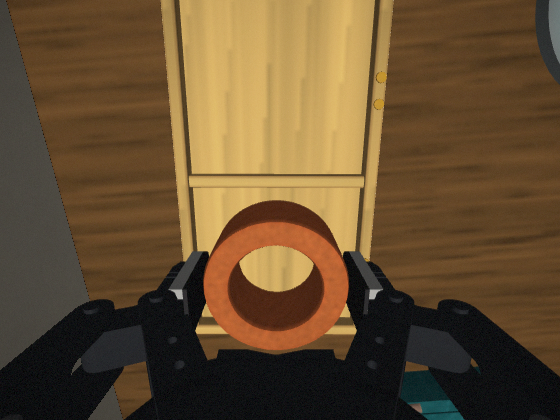

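The held ring at (277,285) is inside the near bay, in contact with the floor and clear of the divider at (277,181). I'll release it, retreat and check.

```bash
python3 - <<'E'
from desc import *
p=np.array(sensors.get_tcp_pos()); 
x,y,z=np.load('place.npy'); env.move_l([x,y,z-.0004],rate=.02); env.sleep(.1)
jaws.grip(.085); print(sensors.get_opening())
env.move_l([x,y,.12],rate=.12)
w=view((.452,.248),d=.06,z=.26); save(w,'w9.png')
r=ringfit(w,(x,y),.033,.046); print(r)
X,ok=cloud(w); im=w['image'].astype(int)
m=ok&(np.hypot(X[...,0]-x,X[...,1]-y)<.045)&(X[...,2]>.033)&(im[...,0]>im[...,2]+80); P=X[m]; P=P[abs(P[:,2]-np.median(P[:,2]))<.003]
n=np.linalg.svd(P-P.mean(0))[2][2]; print('tilt deg',np.degrees(np.arccos(abs(n[2]))),P[:,2].min(),P[:,2].max(),sensors.get_time_s())
t=imaging.grab_frame('top'); save(t,'top9.png'); cv2.imwrite('pics/end.png',np.hstack([cv2.resize(cv2.imread('pics/'+f),(400,300)) for f in('w9.png','top9.png')]))
E
```

```text
0.08534805035707674
[np.float64(0.03943705092169939), array([0.4513, 0.2487]), np.float64(0.031228780696819714), array([0.4513, 0.2487]), np.float64(0.020302427256566783)]
tilt deg 0.12633213313833286 0.036619672408337495 0.04244626516590035 37.625
```

View pics/end.png

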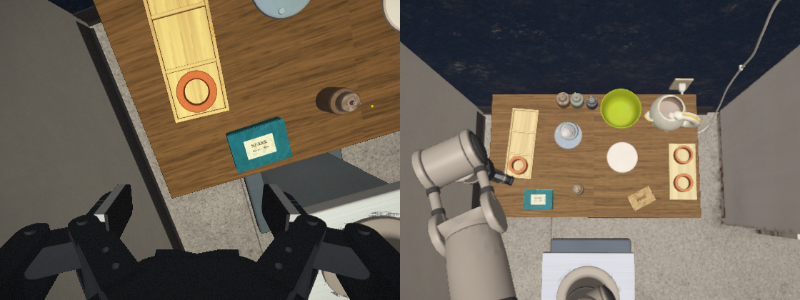

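The ring lies flat in the one-stud bay at wrist view (196,92): top at 39.4 mm, tilt 0.1°. The top view shows the bat empty and the two waiting rings and other things where they were.

```bash
python3 -c "
from h import *
print(ticket.close_job())"
```

```text
the job is handed in; nothing more can be done
None
```

The ring stopped square on the one-groove step, so its bore is 40 mm (stop depth and camera fit agree; I did not count the groove itself in a picture), and it now lies flat in bay_1, the one-stud bay, with the job handed in at about 38 s.

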